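# Castle nut on the fuse bench clamping post

### The job

On the clamping post that has the copper lug held under its nut, tighten the big castle nut: turn it clockwise (seen from above); it comes tight before its next slot comes round, so carry on that little bit further until that first slot lines up with the cotter hole in the stud (the black groove across the stud's end shows which way the hole runs), then let go. Do not slacken it or carry on past that slot, and leave the nut on the other post as it is.

Things in the scene. Friction and masses are not known exactly. Their poses are not given: they have to be found in the camera images.
- lug_nut (a joint): Turn of the castle nut to be tightened, rad, growing clockwise seen from above. Starts between 0.2 and 0.5. Slots line up with the cotter hole at 0 and next at 1.047 (60 degrees on), where it must be left. Tight from 0.65 on; stop at 1.7. It turns stiffly (0.12 to 0.18 Nm), stays where it is left and does not rise or sink.
- lug_nut_grip (a point): On the axis of that upright steel hex castle nut, at grip height: 24 mm above its underside, 10 mm below its top. 46 mm across flats, 34 mm high, top 83 mm above the bench. Six slots 8 mm wide, 11 mm deep, one mid-flat on each side; x axis along a slot, square to two flats, turning with the nut. Below: washer 49 mm across, grey foot 84 x 64 mm; nothing beside the nut stands over 51 mm.
- lug_stud_end (a point): Centre of the top end of the fixed brass stud (25 mm across) in that nut, 8 mm above the nut's top. Its x axis runs along the cotter hole and the black groove (24 x 4.5 mm) across the stud's end. The copper lug under the nut has its barrel (16 mm thick, reaching 76 mm from the axis) along +x. It does not turn with the nut.
- spare_nut_mark (a point): A top corner of the like castle nut on the other post, which has no lug under it: 26 mm out from that nut's axis, 30 degrees anticlockwise from its x axis (along a slot). That nut must not be turned.

How it is judged:
On the way:
1. the nut has been turned clockwise until tight (value of joint lug_nut above 0.65 rad).
At the end, for the whole second after the job is handed in: The lug's castle nut is tight and at rest with the slot that came round next in line with the cotter hole, within 0.2 rad (11 degrees) either way: joint lug_nut between 0.847 and 1.247. The other nut is as it was (corner within 8 mm of its start) (value of joint lug_nut between 0.847 and 1.247 rad and velocity of joint lug_nut between -0.05 and 0.05 rad/s and distance of spare_nut_mark from where it was at the start of the episode below 0.008 m); the robot touches nothing.
It fails at once if the nut is slackened (value of joint lug_nut below 0.08 rad).
It fails at once if the nut is turned on well past the slot (more than 23 degrees) (value of joint lug_nut above 1.45 rad).
It fails at once if the other post's nut is turned (distance of spare_nut_mark from where it was at the start of the episode above 0.008 m).
It also fails if it takes over 32 s, if anything falls off the work surface, if the arm or the gripper's body presses on something with over 40 N, if the wrist force passes 120 N, or if a joint passes its speed limit or range.

### The arm

A 7-joint arm with a two-finger parallel gripper is mounted at the origin on the work surface. World frame = base frame: x ahead of the robot, y to its left, z up, the work surface at z = 0. Lengths are in m, angles in rad, forces in N, time in s.
With the tool pointing down it reaches from about 0.4 to 0.9 m from the base axis. Payload 5.5 kg.
Tool frame: the origin (TCP) lies midway between the tips of the shut fingers; the grasp point (between the pads) lies 19 mm behind it (manip.grip_depth is the distance from the TCP to the grasp point, in m); z points along the fingers, x is the direction in which the jaws open and shut, and the axes are right-handed (so a half turn about z gives the same grasp; the last joint's range is limited). The gripper opens to 92 mm and grips with 3 to 60 N. Pads are 19 mm wide; open, the fingers measure 130 mm over their backs; the gripper's body (75 mm by 190 mm) begins 47 mm behind the grasp point.
Start: joints at [-0.949, 0.501, -0.427, 1.55, 0.221, 1.138, -0.21], TCP at [0.228, 0.609, 0.227] pointing down, gripper open.
Joint ranges: [-2.88, 2.88], [-0.31, 2.03], [-1.54, 1.56], [0.2, 2.42], [-1.41, 4.55], [0.19, 2.02], [-2.57, 2.57]. Speed limits (rad/s): [2.57, 2.57, 3.14, 3.14, 3.14, 3.14, 3.14].

### API

Orientations are given as a unit quaternion [x, y, z, w].
In Python, from bench import manip, effector, viewer gives the robot as it stands. Calls block until the motion is done:
- manip.move_pose(position, orientation): joint-space move of the TCP to a pose.
- manip.servo_line(position, ori=None, vel=0.15): straight line of the TCP; ori=None keeps the orientation; vel is the mean speed in m/s.
- manip.movej(angles): joint-space move.
- effector.open_jaws() and effector.close(f_grip=None): open the fingers fully, or close them until they stop; f_grip is the grip in N (None keeps the last).
- manip.sleep(seconds).
- manip.solve_ik(position, orientation): joint angles nearest the present ones, or None.
- viewer.get_image(name): name is "side" or "top" or "wrist"; returns the picture (400x640x3 uint8, red, green, blue); there is no depth.
- viewer.get_calibration(name): a dict with "vfov" (degrees; the focal length in pixels is half the picture's height over the tangent of half this angle, whatever the lens; pixels are square), "cx", "cy" (the principal point, pixels), "eye" and "attitude" of the camera in the world. Camera axes: x right, y down, z forward; pixel columns grow to the right and rows downward; lengths in m; the calibration is good to about 2 mm. A picture is of the moment at which its call begins: read the wrist's pose just before it. get_calibration takes no time and is no camera call; for the wrist camera it gives the pose at the moment of the call.
A pose or a line that the arm cannot do raises manip.PlanningError and nothing moves.
- manip.hand_in(): hands the job in, once; it reports no verdict.
Readings, each from a call of its own:
- manip.current_clock(): time.
- manip.current_q(): joint angles.
- manip.current_joint_velocities(): joint speeds.
- manip.current_tau(): joint torques, N m.
- manip.current_tool_pos(): TCP position.
- manip.current_tcp_rot(): TCP orientation.
- manip.current_force(): force on the tool from outside, world axes, zero at the start.
- manip.current_wrist_torque(): the same for the moment, N m.
- manip.current_finger_gap(): finger opening in m.
Only numpy, scipy, OpenCV 4.12 (cv2) and the standard library are available. Lean on these libraries where they do the work, as an engineer would, in place of code of your own. Each camera call takes 0.05 s, during which the arm holds its last target. There are 200 camera calls.

## Working session

There is one attempt and no reset: what is moved stays moved. The work goes in short steps, each a Python script; the robot and the scene stay as the last script left them, time stands still between calls to the robot, and variables do not carry over. Pictures are saved under pics/ and viewed, about 8 in all and at most 12, crops included, and the job is handed in when it is done.

```bash
mkdir -p pics; ls
python3 - <<'E'
from bench import manip, effector, viewer
import cv2, numpy as np
for n in ["top","side"]:
    im=viewer.get_image(n); cv2.imwrite(f"pics/{n}0.png",im[:,:,::-1])
    print(n,viewer.get_calibration(n))
print(viewer.get_calibration("wrist"),manip.current_tool_pos(),manip.current_tcp_rot())
print(manip.current_clock(), im.shape)
E
```

```text
pics
top {'vfov': 48.64636885822582, 'cx': 318.36918204717887, 'cy': 204.6477472021296, 'eye': array([ 0.42140957, -0.00830286,  0.98832526]), 'attitude': array([-0.70184454,  0.70917892, -0.03987525,  0.05375378])}
side {'vfov': 53.76894724210898, 'cx': 314.75843146375615, 'cy': 203.03803772826274, 'eye': array([ 0.23246925, -0.6218963 ,  0.51294358]), 'attitude': array([ 0.84615309, -0.19045441,  0.10462027, -0.48662785])}
{'vfov': 67.77589790705352, 'cx': 320.18000257867243, 'cy': 197.10815049208097, 'eye': array([0.15883868, 0.63405875, 0.38413573]), 'attitude': array([0.81399364, 0.56365362, 0.07910359, 0.11598087])} [0.2280781  0.60797015 0.225767  ] [ 8.21918485e-01  5.69604399e-01 -7.60600485e-04  5.04176670e-04]
0.1 (400, 640, 3)
```

View pics/top0.png

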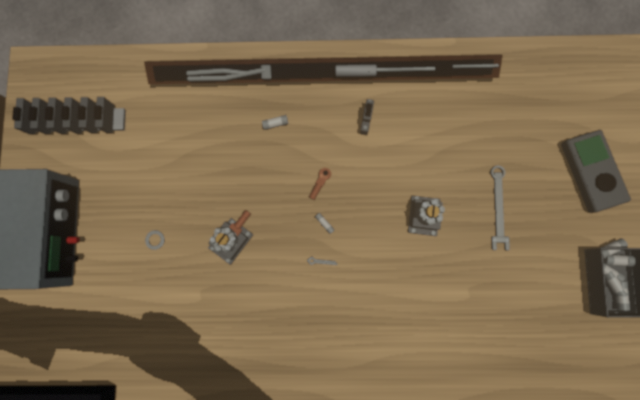

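The lug post's nut is at about (224,239), with the lug pointing up and to the right of it. The spare post's nut is at about (431,211). Next I'll move the wrist camera over the lug nut.

```bash
cat > h.py <<'E'
from bench import manip, effector, viewer
import cv2, numpy as np
from scipy.spatial.transform import Rotation as R
def K(c):
    f=200/np.tan(np.radians(c["vfov"]/2)); return np.array([[f,0,c["cx"]],[0,f,c["cy"]],[0,0,1]])
def plane(c,uv,z):
    d=R.from_quat(c["attitude"]).apply(np.linalg.inv(K(c))@[uv[0],uv[1],1.])
    return c["eye"]+d*(z-c["eye"][2])/d[2]
def project(c,P):
    p=R.from_quat(c["attitude"]).inv().apply(np.atleast_2d(P)-c["eye"])@K(c).T
    return p[:,:2]/p[:,2:]
def down(yaw): # tool z down, tool x at world angle yaw
    return (R.from_euler("z",yaw)*R.from_euler("x",np.pi)).as_quat()
E
python3 - <<'E'
from h import *
c=viewer.get_calibration("top")
n=plane(c,(224,239),.088); print("nut",n,"spare",plane(c,(431,211),.088))
l=plane(c,(248,212),.06); print("lug dir",np.degrees(np.arctan2(*(l-n)[[1,0]])))
w=viewer.get_calibration("wrist"); T=R.from_quat(manip.current_tcp_rot())
o=T.inv().apply(w["eye"]-manip.current_tool_pos()); a=T.inv()*R.from_quat(w["attitude"])
print("cam in tool",o,a.as_matrix().round(2), "yaw",np.degrees(np.arctan2(*T.apply([1,0,0])[[1,0]])))
yaw=np.arctan2(*T.apply([1,0,0])[[1,0]])
# tool pose so that the optical axis meets the nut, camera about 0.27 above it
q=down(yaw); ax=(R.from_quat(q)*a).apply([0,0,1]); eye=n-ax*.27/abs(ax[2])
p=eye-R.from_quat(q).apply(o); print("tcp",p)
manip.move_pose(p,q)
w=viewer.get_calibration("wrist"); im=viewer.get_image("wrist")
np.savez("w1.npz",**w); cv2.imwrite("pics/w1.png",im[:,:,::-1])
print(manip.current_tool_pos(),manip.current_clock(),project(w,n),manip.current_q())
E
```

```text
nut [0.47305808 0.20213327 0.088     ] spare [ 0.52575915 -0.22066365  0.088     ]
lug dir -36.72498416690935
cam in tool [-0.00017128 -0.07399717 -0.1583659 ] [[ 1.   -0.   -0.  ]
 [ 0.    0.96  0.28]
 [ 0.   -0.28  0.96]] yaw 69.44532279053558
tcp [0.46927405 0.2038628  0.1996341 ]
[0.46902384 0.20542306 0.19978168] 1.875 [[318.68767896 197.77834061]] [-0.19721116  0.27030896 -0.31202338  1.92456211  0.0994677   0.9609732
  0.6586786 ]
```

View pics/w1.png

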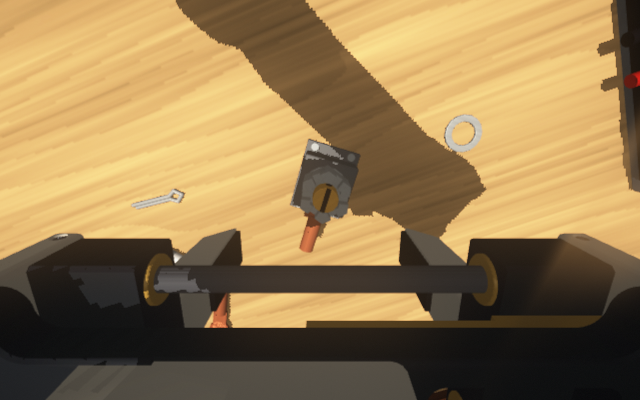

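The nut is at about (326,198), close to where I predicted it, and the lug points down in the picture. I'll zoom in with the contrast raised.

Run:
```python
import cv2,numpy as np
im=cv2.imread("pics/w1.png")[135:265,275:375]
im=cv2.resize(im,None,fx=6,fy=6,interpolation=cv2.INTER_CUBIC)[:600] if 0 else cv2.resize(im,(600,780))[180:780]
im=(255*(im/255.)**.6).astype(np.uint8)
cv2.imwrite("pics/w1c.png",im)
```

```text
(no output)
```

View pics/w1c.png

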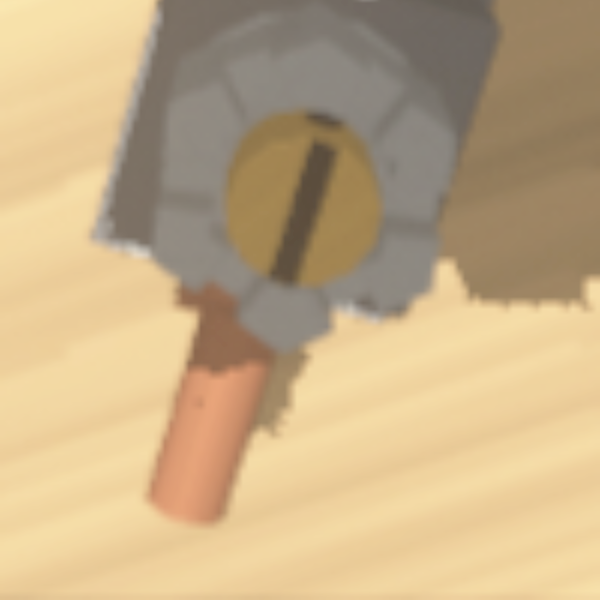

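```bash
cat > ov.py <<'E'
from h import *
def overlay(w,img,C,ang,groove,out,crop,s):
    x0,y0,x1,y1=crop; im=cv2.imread(img)[y0:y1,x0:x1]
    im=(255*(cv2.resize(im,None,fx=s,fy=s,interpolation=cv2.INTER_CUBIC)/255.)**.6).astype(np.uint8); raw=im.copy()
    def L(P,col,closed=True):
        p=(project(w,P)+.5-[x0,y0])*s; cv2.polylines(im,[np.int32(p*8)],closed,col,1,cv2.LINE_AA,3)
    P=lambda r,a,z:np.array([C[0]+r*np.cos(a),C[1]+r*np.sin(a),z])
    t=np.linspace(0,2*np.pi,60); L([P(.0125,a,.091) for a in t],(255,0,0))
    L([P(.012,groove,.091),P(.012,groove+np.pi,.091)],(255,0,0),False)
    Q=lambda a,x,y,z:np.array([C[0]+x*np.cos(a)-y*np.sin(a),C[1]+x*np.sin(a)+y*np.cos(a),z])
    for k in range(6):
        a=ang+k*np.pi/3; b=a+np.pi/3
        L([Q(a,.013,.004,.083),Q(a,.023,.004,.083),P(.02656,a+np.pi/6,.083),Q(b,.023,-.004,.083),Q(b,.013,-.004,.083)],(0,255,0),False)
        L([P(.02656,a+np.pi/6,.049),P(.02656,b+np.pi/6,.049)],(0,255,255),False)
    cv2.imwrite(out,np.hstack([raw,im]))
E
python3 - <<'E'
from ov import *
w=dict(np.load("w1.npz"))
f=lambda x,y,z:plane(w,(275+x/6-.5,135+(y+180)/6-.5),z)
a,b=f(327,140,.091),f(284,283,.091); C=f(304,197,.091); d=b-a
g=np.arctan2(d[1],d[0]); k=f(285,350,.083)-C
ca=np.arctan2(k[1],k[0]); print("C",C,"mid",(a+b)/2,"groove",np.degrees(g),"len",np.linalg.norm(d),"corner",np.degrees(ca),np.hypot(k[0],k[1]))
ang=ca-np.pi/6
print("theta mod60",np.degrees(g-ang)%60)
overlay(w,"pics/w1.png",C,ang,g,"pics/ov1.png",(285,155,365,235),5)
E
```

```text
C [0.47395813 0.20827456 0.091     ] mid [0.47636464 0.2075957  0.091     ] groove -36.31205863048113 len 0.02421436261665601 corner -26.219902599483692 0.0286644183272967
theta mod60 19.907843969002556
```

View pics/ov1.png

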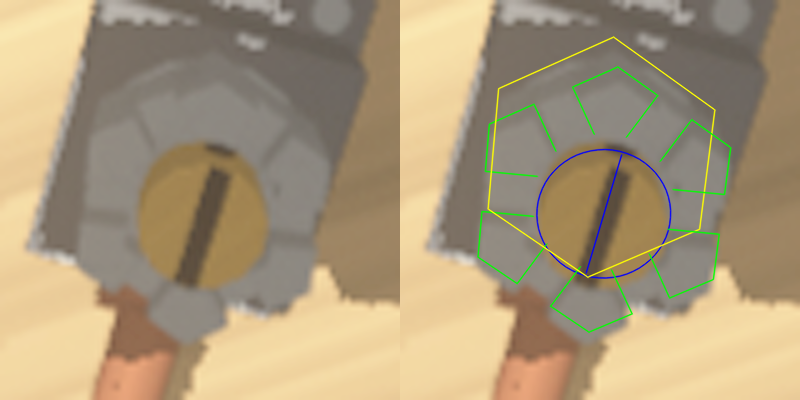

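The overlay fits once the centre is moved to the groove's midpoint, (0.4764, 0.2076). The groove runs at -36.3° and the nut has turned about 21°, so about 39° remains. I'll grip at a yaw of 62.8° and turn to 23.7°.

Run:
```python
from h import *
C=[.4764,.2076]; ys=np.radians(62.8); yf=np.radians(23.7)
P=lambda z:[*C,z]
for y in (ys,yf): print("ik",manip.solve_ik(P(.056),down(y)))
manip.move_pose(P(.12),down(ys)); manip.servo_line(P(.056),vel=.06)
print(manip.current_tool_pos(),manip.current_force(),manip.current_wrist_torque())
effector.close(f_grip=60); manip.sleep(.2)
def rep():
    T=R.from_quat(manip.current_tcp_rot()).apply([1,0,0])
    print("yaw %.1f"%np.degrees(np.arctan2(T[1],T[0])),manip.current_tool_pos().round(4),"F",manip.current_force().round(1),"M",manip.current_wrist_torque().round(2),"gap %.4f"%manip.current_finger_gap(),"t %.2f"%manip.current_clock())
rep()
if .044<manip.current_finger_gap()<.050:
    for y in np.linspace(ys,yf,6)[1:]:
        manip.move_pose(P(.056),down(y)); rep()
    manip.sleep(.3); rep()
```

```text
ik [-0.2558195   0.49542308 -0.25245703  2.00319922  0.1935365   0.66545525
  0.46411369]
ik [-0.3292875   0.4877153  -0.16254121  2.00574549  0.1244292   0.65735451
 -0.15820093]
[0.4767468  0.20778926 0.05637269] [-0.11299472  0.23735266 -0.38091668] [-0.01063623 -0.00645825  0.02213235]
yaw 62.8 [0.4764 0.2076 0.056 ] F [-1.2 -0.   0.2] M [-0.03  0.05 -0.04] gap 0.0459 t 4.50
yaw 55.2 [0.4764 0.2075 0.056 ] F [-1.2 -0.  -0.1] M [-0.12  0.08 -0.07] gap 0.0456 t 4.75
yaw 47.5 [0.4763 0.2074 0.056 ] F [ 0.1 -0.6  1.9] M [-0.23  0.15 -0.1 ] gap 0.0458 t 5.00
yaw 39.7 [0.4762 0.2073 0.056 ] F [-0.9 -1.9  2.6] M [-0.37  0.26 -0.05] gap 0.0454 t 5.25
yaw 31.9 [0.4761 0.2072 0.056 ] F [-3.2 -1.6  4.4] M [-0.5   0.37 -0.09] gap 0.0454 t 5.50
yaw 24.1 [0.476  0.2072 0.056 ] F [-2.5 -2.6  5.3] M [-0.73  0.57 -0.11] gap 0.0454 t 5.75
yaw 24.1 [0.476  0.2072 0.056 ] F [-3.2 -3.3  4.9] M [-0.7   0.6  -0.06] gap 0.0457 t 6.05
```

The grip is good: the gap is 45–46 mm, which matches the flats. I'll release, rise and check.

Run:
```python
from ov import *
effector.open_jaws(); print(manip.current_finger_gap(),manip.current_force())
p=np.array(manip.current_tool_pos()); manip.servo_line([p[0],p[1],.14],vel=.1)
# camera over the nut
w=viewer.get_calibration("wrist"); T=R.from_quat(manip.current_tcp_rot())
o=T.inv().apply(w["eye"]-manip.current_tool_pos()); a=T.inv()*R.from_quat(w["attitude"])
q=down(np.radians(69.4)); n=np.array([.4764,.2076,.085]); ax=(R.from_quat(q)*a).apply([0,0,1])
manip.move_pose(n-ax*.27/abs(ax[2])-R.from_quat(q).apply(o),q); manip.sleep(.3)
w=viewer.get_calibration("wrist"); im=viewer.get_image("wrist"); np.savez("w2.npz",**w); cv2.imwrite("pics/w2.png",im[:,:,::-1])
u=project(w,n)[0].astype(int); g=np.radians(-36.3)
overlay(w,"pics/w2.png",[.4764,.2076],g,g,"pics/ov2.png",(u[0]-40,u[1]-40,u[0]+40,u[1]+40),5)
print(u,manip.current_clock(),manip.current_force(),manip.current_joint_velocities())
```

```text
0.09181924634768034 [ 0.48865731 -0.78090225 -0.95891597]
[321 197] 9.0417 [-0.91142392 -0.28438189  0.69768815] [ 0.00079718 -0.00230637 -0.00230657 -0.00184519  0.00151162  0.00078735
  0.00079705]
```

View pics/ov2.png

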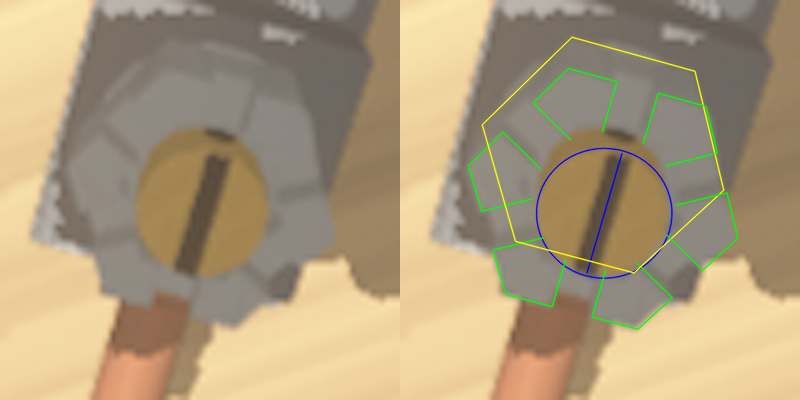

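The picture matches the model. A slot faces the lug at the bottom at about (170,280), and another shows the cotter hole at the top at about (220,133). Both line up with the groove, and the corner at (235,327) is within about 2° of the overlay.

```bash
python3 -c "
from bench import manip
manip.hand_in(); print(manip.current_clock())"
```

```text
the job is handed in; nothing more can be done
the job is handed in; nothing more can be done
```

I tightened the castle nut on the lug's post until its next slot lined up with the cotter hole, then let go, moved clear and handed the job in. The clock read about 9 s of the 32 s allowed.

- **Start:** the wrist camera put the nut at about 0.365 rad (21°) past its last slot. The groove ran at -36.3° in the world frame.
- **Turn:** I gripped the nut across its flats at 60 N and turned it about 39° clockwise. The jaw gap stayed at 45–46 mm throughout, which fits the 46 mm flats, so the jaws kept hold. The jaws stopped at 24.1° against the 23.7° I asked for.
- **Final check:** the last wrist picture shows the slots in line with the groove and the cotter hole. The nut is within about 2–3° of the slot, where 11° is allowed. The open gripper was well above the nut and the arm was at rest.

**Loose ends:** the wrist moment about the vertical stayed near -0.1 Nm while turning, at or just below the stated 0.12–0.18 Nm friction. The first centre estimate, from the stud outline, was about 2.5 mm off the groove's midpoint. I used the midpoint, and the grip fitted it. The arm stayed away from the other nut, but I did not take a second picture of it.

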